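Clip, draw and drain a filler plate

TASK

The tallest of the three aluminium plates in the white draining rack has just been sanitised and must not be touched by the robot itself: squeeze the sprung clip open to take it off the fin of its grey stand, let its jaw close near the middle of that plate's top edge, and draw the plate up out of its slot by the clip. Raise it until its middle is about 22 cm above the table, tip it about 40 degrees from upright in any direction so that it can drain, and finish while still holding it like that, still, hanging from the clip alone. Leave the other two plates, the little jar, the bottles, the beaker and the brush as they are.

Things in the scene. Friction and masses are not known exactly. Their poses are not given: they have to be found in the camera images.
- clip_pivot (a point): Pivot of the loose sprung clip (80 g, like a large clothes peg standing jaw-down, steel with grey grips), mid-width. x: along the pivot axis; y: across the two halves (squeezing direction); z: up through the tails. At the start it is closed on the stand's fin, whose top is 32 mm below the pivot. Parts under clip_tails, clip_cheeks, clip_pads.
- clip_tails (a point): Midway between the clip's two tail bars, 36 mm above the pivot; axes as clip_pivot. Bars: round, 10 mm diameter, 36 mm long in x, 58 mm over their outsides in y when closed. Squeezing them opens the jaw: 10 N to start, about 14 N at 45 mm over the bars, jaw then 18 mm open; stop near 42 mm.
- clip_cheeks (a point): Middle of the clip's two flat grey cheeks, 4 mm above the pivot; axes as clip_pivot. 42 mm over their outsides in x, 20 mm wide in y, 22 mm high, standing 3 mm farther out than the bars at each end. Gripped across x they carry the clip without opening its jaw.
- clip_pads (a point): Middle of the clip's jaw, between two rubber pads, 40 mm below the pivot; axes as clip_pivot. Pads: 30 mm long in x, 16 mm high (32 to 48 mm below the pivot, open space between the arms up to 6 mm below it); jaw 22 mm thick over the outside in y when closed. The spring closes it with about 9 N.
- clip_jaw (a joint): Opening angle of the clip's jaw (rad): 0 when closed on a 4 mm plate or the fin, -0.06 when closed on nothing, grows as the tails are squeezed, 0.35 is 18 mm open, stop at 0.45. The spring closes it.
- plate_centre (a point): Middle of the tallest plate: aluminium, 80 mm wide along its x, 4 mm thick along its y, 110 mm high along its z (top edge 55 mm above this point), about 85 g, with two windows; the upper 40 mm is solid. It stands on edge in one of the rack's three slots, any of the three.
- rack: White fixed draining rack, 110 mm along x, 190 mm along y. Origin: centre of its underside. Three slots along its x, 60 mm apart (at y = -60, 0, 60 mm), floor 10 mm above the table, guide posts up to 45 mm above the table, 6 mm wide between the posts; 86 mm between the end stops (32 mm high).
- stand: Grey fixed stand, 90 mm along x, 150 mm along y, 8 mm thick. Origin: centre of its underside. At y = +30 mm an upright steel fin (50 mm wide in x, 4 mm thick in y, top 110 mm above the table) on which the clip is parked.
- short_plate_centre (a point): Middle of a bystander plate, 80 x 4 x 78 mm high with windows, in another slot of the rack.
- blank_plate_centre (a point): Middle of a bystander plate, 80 x 4 x 60 mm high, without windows, in another slot of the rack.
- jar: Little glass jar standing on the stand's base, about 75 mm in -y from the fin; 40 mm diameter, 55 mm high, origin under its centre. Leave alone.
- bottle_a: Empty glass bottle, 56 mm diameter, 105 mm high, origin under its centre, beyond the work. Leave alone.
- bottle_b: As bottle_a.
- bottle_c: As bottle_a.
- beaker: Clear plastic cup, 80 mm diameter, 100 mm high, at the left side, origin under its centre. Leave alone.
- brush: White brush lying at the right side. Leave alone.
Things that resemble listed ones, but are neither listed nor needed, are in the scene too. Of the things shaped like the rack, the white one is meant.

How it is judged:
By the outcome, as a careful person would: the job done as asked, in the order asked, and still so for the second after the job is handed in, while the arm keeps its last pose, push and grip.
It also fails if it takes over 56 s, if anything falls off the work surface, if the arm or the gripper's body presses on something with over 40 N, if the wrist force passes 120 N, or if a joint passes its speed limit or range.

ROBOT

A 6-joint arm with a two-finger parallel gripper is mounted at the origin on the work surface. World frame = base frame: x ahead of the robot, y to its left, z up, the work surface at z = 0. Lengths are in m, angles in degrees, forces in N, time in s.
With the tool pointing down it reaches from about 0.3 to 0.75 m from the base axis. Payload 8.5 kg.
Tool frame: the origin (TCP) lies between the finger pads; the fingertips stand env.finger_overhang ahead of it and the grasp point (between the pads) lies 2 mm behind it (env.finger_overhang is the distance from the TCP to the fingertips, in m); z points along the fingers, y is the line along which they close (so a half turn about z gives the same grasp; the last joint's range is limited). The gripper opens to 85 mm and grips with 20 to 120 N. Pads are 22 mm wide; open, the fingers measure 114 mm over their backs; the gripper's body (76 mm by 85 mm) begins 54 mm behind the grasp point. The pads swing forward as they close: fully open they stand 13 mm farther back than shut.
Start: joints at [61.69, 21.807, 74.336, -0, 83.858, -12.336], TCP at [0.151, 0.529, 0.248] pointing down, gripper open.
Joint ranges: [-178.18, 178.18], [-50.72, 133.34], [12.68, 142.11], [-81.47, 261.47], [9.98, 163.14], [-165.26, 165.26]. Speed limits (degrees/s): [136.94, 136.94, 180, 180, 180, 180].

INTERFACE

Orientations are given as a 3x3 rotation matrix whose columns are the frame's x, y, z axes.
In Python, from rig import env gives the robot as it stands. The module is installed in compiled form; this text tells all that it offers.
- The arm moves only by the tool jog_arm, never from a script. Its arguments are lists of equal length, an entry for each row: "hand": the finger opening in m, from 0 to 0.0854; "travel": the shift along the world's x, y, z in m, a list of three; "yaw": the turn about the world's z in rad. A call has exactly 5 rows; each row shifts and turns the commanded pose from where the row before left it; what a row does not reach is not made up. A row lasts 1/8 s, in which the tool goes at most 62.5 mm and 10.7 degrees, less where a joint would pass 70% of its speed; a pose out of reach is approached as far as the arm can. A call is refused whole if a number of a shift passes 0.0625 or a number of a turn 0.188, either way. A call with a gripper value outside its range is refused whole. The fingers move at their own pace and stop on an object; "grip_force" is the grip in N (left out, the last holds). Time passes only in rows, so rows that do not move let the fingers close, or fill a call up. It gives the time, the measured TCP pose, the force, the opening and the grip force at its end, in the units of the state.
- env.observe(): the state, without advancing time (a new reading comes with each control period).
- env.get_image(name): name is "scene" or "top" or "wrist"; returns the picture (420x560x3 uint8, red, green, blue); there is no depth.
- env.calibration(name): a dict with "fx", "fy", "cx", "cy" (pixels), "position" and "rotation" of the camera in the world; the wrist camera has in their place "hand_eye" (4x4, takes a point from camera to tool coordinates, whose origin is the TCP and whose axes are the flange's). Camera axes: x right, y down, z forward; pixel columns grow to the right and rows downward; lengths in m; the calibration is good to about 2 mm. A picture is of the moment at which its call begins: read the wrist's pose just before it. calibration takes no time and is no camera call.
- env.close_job(): hands the job in; it is judged then, once.
The state is a dict: "time_s": time; "q": joint angles; "qvel": joint speeds; "joint_efforts": joint torques, N m; "position": TCP position; "tool_rot": TCP orientation; "ft_force": force on the tool from outside, world axes, zero at the start; "wrist_torque": the same for the moment, N m; "grip_width": finger opening in m; "gripper_force": force on a finger pad.
Only numpy, scipy, OpenCV 4.12 (cv2) and the standard library are available. Lean on these libraries where they do the work, as an engineer would, in place of code of your own. Each camera call takes 0.05 s, during which the arm holds its last target. There are 200 camera calls.

## Working session

There is one attempt and no reset: what is moved stays moved. The work goes in short steps, Python scripts to look and compute and a tool call to move; the robot and the scene stay as the last step left them, time stands still between calls to the robot, and variables do not carry over. Pictures are saved under pics/ and viewed, at most 10 in all, crops included, and the job is handed in when it is done.

Besides the shell and the picture viewer there is one more tool, called after "Request:" by a JSON object that holds its "op" and its "data", one argument or row to a line. jog_arm: Moves the arm, as the interface text tells. Its arguments: {"type":"object","properties":{"hand":{"type":"array"},"travel":{"type":"array"},"yaw":{"type":"array"},"grip_force":{"type":"number"}},"required":["hand","travel","yaw"]}

```bash
mkdir -p pics; cat > h.py <<'E'
import numpy as np, cv2
from rig import env
def snap(n,f):
    s=env.observe(); im=env.get_image(n); cv2.imwrite('pics/'+f+'.png',im[:,:,::-1]); return s,im
def cam(n,s=None):
    c=env.calibration(n)
    if n=='wrist':
        H=np.array(c['hand_eye']);R=np.array(s['tool_rot'])
        return c,R@H[:3,3]+np.array(s['position']),R@H[:3,:3]
    return c,np.array(c['position']),np.array(c['rotation'])
def ray(n,u,v,s=None):
    c,p,R=cam(n,s); d=R@np.array([(u-c['cx'])/c['fx'],(v-c['cy'])/c['fy'],1]); return p,d
def onz(n,u,v,z,s=None):
    p,d=ray(n,u,v,s); return p+d*(z-p[2])/d[2]
def proj(n,X,s=None):
    c,p,R=cam(n,s); q=R.T@(np.array(X)-p); return np.array([c['cx']+c['fx']*q[0]/q[2],c['cy']+c['fy']*q[1]/q[2]])
def cross(r1,r2):
    (p,d),(q,e)=r1,r2; t=np.linalg.lstsq(np.c_[d,-e],q-p,rcond=None)[0]; a=p+d*t[0];b=q+e*t[1]; return (a+b)/2,np.linalg.norm(a-b)
E
python3 - <<'E'
from h import *
a=snap('scene','s1')[1];b=snap('top','t1')[1]
s=env.observe();print(env.finger_overhang,s['position'],s['tool_rot'],s['grip_width'])
for n in('scene','top'):print(env.calibration(n))
print(env.calibration('wrist')['hand_eye'])
E
```

```text
0.017 [0.15124479 0.52854023 0.24776773] [[-9.61382297e-01  2.75215666e-01 -6.45183106e-04]
 [ 2.75216260e-01  9.61381637e-01 -1.16538521e-03]
 [ 2.99534924e-04 -1.29794559e-03 -9.99999113e-01]] 0.08564071271090416
{'fx': 393.71754327463793, 'fy': 393.71754327463793, 'cx': 284.7835779122711, 'cy': 210.33106895746727, 'position': array([ 0.90063531, -0.55646428,  1.01062841]), 'rotation': array([[ 0.87307021,  0.37912788, -0.30661126],
       [ 0.48729404, -0.70050765,  0.52137659],
       [-0.01711514, -0.60460821, -0.79633912]])}
{'fx': 387.69986762826017, 'fy': 387.69986762826017, 'cx': 282.3728324079705, 'cy': 215.04012816709434, 'position': array([0.42986953, 0.00901811, 1.20912039]), 'rotation': array([[-0.00981174, -0.99216457,  0.12455195],
       [-0.99986863,  0.00812742, -0.014024  ],
       [ 0.01290183, -0.12467319, -0.99211397]])}
[[ 7.11312990e-04 -9.58631886e-01 -2.84647855e-01  7.29278693e-02]
 [ 9.99999738e-01  7.19134138e-04  7.70351440e-05  4.98840082e-04]
 [ 1.30851645e-04 -2.84647835e-01  9.58632147e-01 -1.25025803e-01]
 [ 0.00000000e+00  0.00000000e+00  0.00000000e+00  1.00000000e+00]]
```

View pics/s1.png

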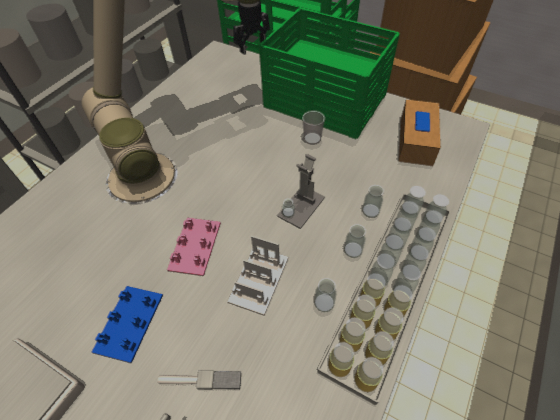

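View pics/t1.png

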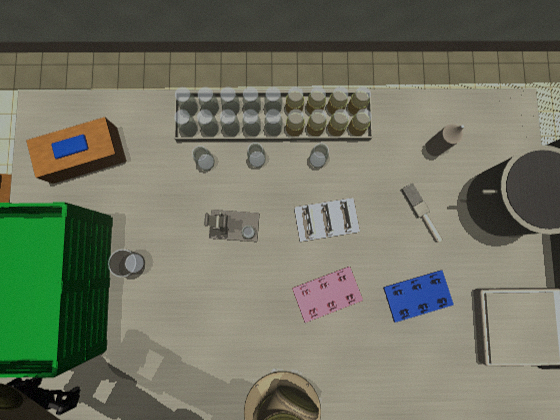

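The scene view shows the grey stand at about (303,200) with the clip on its fin at (307,180), and the white rack at (258,275) with its tallest plate in the slot nearest the stand, at (265,250). In the top view the stand is at (233,226) and the rack at (327,219). I'll enlarge both and fit their outlines.

```bash
python3 - <<'E'
from h import *
t=cv2.imread('pics/t1.png');s=cv2.imread('pics/s1.png')
a=cv2.resize(t[190:250,195:365],None,fx=4.5,fy=4.5,interpolation=cv2.INTER_CUBIC)
b=cv2.resize(s[145:315,225:335],None,fx=1.9,fy=1.9,interpolation=cv2.INTER_CUBIC)
o=np.zeros((600,770,3),np.uint8);o[:a.shape[0],:a.shape[1]]=a
o[a.shape[0]:a.shape[0]+b.shape[0],:b.shape[1]]=b[:330]
cv2.imwrite('pics/c1.png',o);print(a.shape,b.shape)
hsv=cv2.cvtColor(t,cv2.COLOR_BGR2HSV)
m=((hsv[...,2]>185)&(hsv[...,1]<25)).astype(np.uint8); m[:, :285]=0;m[:,370:]=0;m[:190]=0;m[250:]=0
r=cv2.minAreaRect(cv2.findNonZero(m)); box=cv2.boxPoints(r);print(r)
for p in box: print(p,onz('top',*p,0.01))
E
```

```text
(270, 765, 3) (323, 209, 3)
((322.66217041015625, 226.9729461669922), (18.248287200927734, 48.99089813232422), 80.53767395019531)
[297.      221.99997] [ 0.55820826 -0.05323989  0.01      ]
[345.32434 213.94592] [ 0.58224416 -0.204712    0.01      ]
[348.32434 231.94592] [ 0.52578799 -0.21235675  0.01      ]
[300.      239.99997] [ 0.502126   -0.06171456  0.01      ]
```

View pics/c1.png

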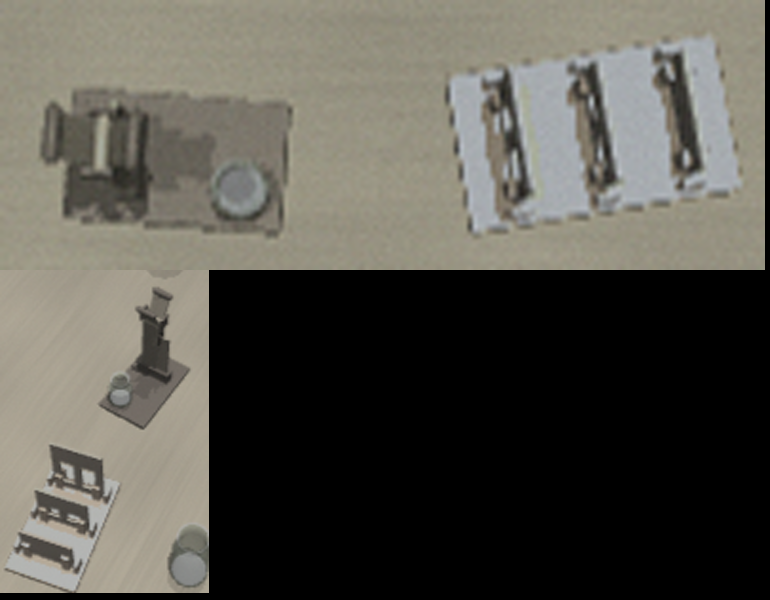

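The crop shows the stand's corners at about (75,90), (290,102), (280,234) and (65,217), with the clip's tail bars at (50,133) and (137,142). The rack's corners are at (448,77), (713,38), (740,188) and (473,233), and the tallest plate is in its left slot.

```bash
python3 - <<'E'
from h import *
f=lambda x,y,z:onz('top',x/4.5+195,y/4.5+190,z)
R=np.array([f(*p,0.005) for p in[(448,77),(713,38),(740,188),(473,233)]])
S=np.array([f(*p,0.006) for p in[(75,90),(290,102),(280,235),(65,217)]])
for Q in(R,S):
    c=Q.mean(0); y=(Q[0]+Q[3]-Q[1]-Q[2])[:2];x=(Q[0]+Q[1]-Q[2]-Q[3])[:2]
    print(c,np.linalg.norm(y)/2,np.linalg.norm(x)/2,np.degrees(np.arctan2(-y[0],y[1])),np.degrees(np.arctan2(x[1],x[0])))
    u=y/np.linalg.norm(y); print('y+60',c[:2]+.06*u,'y+30',c[:2]+.03*u)
print(f(50,133,.178),f(137,142,.178))
s=env.observe();R=s['tool_rot'];print('tool y yaw',np.degrees(np.arctan2(R[1,1],R[0,1])))
E
```

```text
[ 0.56527431 -0.14740524  0.005     ] 0.18810840154761696 0.10835534914089086 8.50771038273189 8.248784196316342
y+60 [ 0.55639776 -0.08806548] y+30 [ 0.56083604 -0.11773536]
[0.5486666  0.14147108 0.006     ] 0.14897630251766364 0.09047437439608531 -4.492873531906293 -4.06770235713673
y+60 [0.55336671 0.2012867 ] y+30 [0.55101665 0.17137889]
[0.5488361  0.19819013 0.178     ] [0.54303151 0.1466206  0.178     ]
tool y yaw 74.0251193090151
```

Request:
{"op": "jog_arm", "data": {
  "hand": [0.085,0.085,0.085,0.085,0.085],
  "travel": [
    [0.04,-0.0357,0.006],
    [0.04,-0.0357,0.006],
    [0.04,-0.0357,0.006],
    [0.04,-0.0357,0.006],
    [0.04,-0.0357,0.006]
  ],
  "yaw": [0.02,0.02,0.02,0.02,0.02],
  "grip_force": 20
}}

```text
time_s: 0.72
position: [0.3524, 0.3489, 0.2783]
tool_rot: [[-0.984, 0.177, -0.0], [0.177, 0.984, -0.0], [0.0, -0.0, -1.0]]
ft_force: [0.6, 0.9, -0.5]
grip_width: 0.085
gripper_force: 0.0
```

Request:
{"op": "jog_arm", "data": {
  "hand": [0.085,0.085,0.085,0.085,0.085],
  "travel": [
    [0.04,-0.0357,0.005],
    [0.04,-0.0357,0.005],
    [0.04,-0.0357,0],
    [0.04,-0.0357,0],
    [0.04,-0.0357,0]
  ],
  "yaw": [0.02,0.02,0.02,0.02,0.02]
}}

```text
time_s: 1.35
position: [0.5524, 0.1703, 0.288]
tool_rot: [[-0.997, 0.078, -0.001], [0.078, 0.997, 0.0], [0.001, -0.0, -1.0]]
ft_force: [0.5, 0.5, -0.4]
grip_width: 0.0849
gripper_force: 0.0
```

Request:
{"op": "jog_arm", "data": {
  "hand": [0.085,0.085,0.085,0.085,0.085],
  "travel": [
    [0,0,0],
    [0,0,0],
    [0,0,0],
    [0,0,0],
    [0,0,0]
  ],
  "yaw": [0,0,0,0,0]
}}

```text
time_s: 1.98
position: [0.551, 0.1722, 0.2885]
tool_rot: [[-0.997, 0.078, 0.0], [0.078, 0.997, 0.0], [-0.0, 0.0, -1.0]]
ft_force: [-0.6, 0.4, -0.1]
grip_width: 0.0849
gripper_force: 0.0
```

```bash
python3 - <<'E'
from h import *
import pickle
s,im=snap('wrist','w1');pickle.dump(s,open('s_w1.pkl','wb'))
R=s['tool_rot'];print(s['time_s'],s['position'],np.degrees(np.arctan2(R[1,1],R[0,1])),s['q'])
E
```

```text
1.975 [0.55102488 0.17219642 0.28851729] 85.52929988608524 [ 5.61068191e+00  2.32470325e+01  6.53818462e+01 -3.30799601e-04
  9.13556700e+01 -7.99186255e+01]
```

View pics/w1.png

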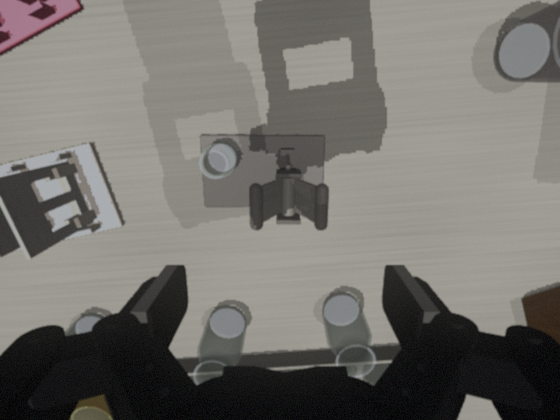

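The wrist view shows the clip's two tail bars centred at about (257,206) and (321,206), square to the image. The stand's base spans (201,134) to (325,207), and the tall plate is at the left.

```bash
python3 - <<'E'
from h import *
import pickle
s=pickle.load(open('s_w1.pkl','rb'))
g=cv2.imread('pics/w1.png',0)[175:240,240:340]
m=(g<70).astype(np.uint8)
n,l,st,ce=cv2.connectedComponentsWithStats(m)
print([(st[i]+[240,175,0,0,0]).tolist() for i in range(1,n) if st[i,4]>80])
A=onz('wrist',257,206.5,.179,s);B=onz('wrist',321.5,206.5,.179,s)
print(A,B,(A+B)/2,np.linalg.norm(A-B),np.degrees(np.arctan2(*(B-A)[[1,0]])))
E
```

```text
[[250, 175, 49, 54, 1365], [292, 178, 36, 51, 826]]
[0.54505453 0.15297606 0.179     ] [0.54869957 0.20002258 0.179     ] [0.54687705 0.17649932 0.179     ] 0.047187508120224445 85.56972338891134
```

Request:
{"op": "jog_arm", "data": {
  "hand": [0.085,0.085,0.085,0.085,0.085],
  "travel": [
    [-0.004,0.003,-0.02],
    [0,0,-0.025],
    [0,0,-0.025],
    [0,0,-0.025],
    [0,0,-0.018]
  ],
  "yaw": [0,0,0,0,0]
}}

```text
time_s: 2.65
position: [0.547, 0.1748, 0.1743]
tool_rot: [[-0.997, 0.079, -0.001], [0.079, 0.997, -0.0], [0.001, -0.0, -1.0]]
ft_force: [-0.2, -0.3, -0.3]
grip_width: 0.0851
gripper_force: 0.0
```

Request:
{"op": "jog_arm", "data": {
  "hand": [0.062,0.056,0.051,0.047,0.045],
  "travel": [
    [0,0,0],
    [0,0,0],
    [0,0,0],
    [0,0,0],
    [0,0,0]
  ],
  "yaw": [0,0,0,0,0],
  "grip_force": 30
}}

```text
time_s: 3.28
position: [0.5474, 0.1747, 0.1755]
tool_rot: [[-0.997, 0.079, 0.0], [0.079, 0.997, 0.0], [-0.0, 0.0, -1.0]]
ft_force: [0.5, -0.9, 0.1]
grip_width: 0.0454
gripper_force: 12.4
```

Request:
{"op": "jog_arm", "data": {
  "hand": [0.045,0.045,0.045,0.045,0.045],
  "travel": [
    [0,0,0],
    [0,0,0],
    [0,0,0],
    [0,0,0],
    [0,0,0]
  ],
  "yaw": [0,0,0,0,0]
}}

```text
time_s: 3.9
position: [0.5474, 0.1748, 0.1753]
tool_rot: [[-0.997, 0.079, -0.0], [0.079, 0.997, -0.0], [0.0, -0.0, -1.0]]
ft_force: [-0.5, -0.2, -1.1]
grip_width: 0.0449
gripper_force: 12.4
```

```bash
python3 - <<'E'
from h import *
s,im=snap('wrist','w2');print(s['position'],s['ft_force'],s['grip_width'],s['gripper_force'])
t=env.get_image('scene')[:,:,::-1][130:230,250:350]
o=np.hstack([cv2.resize(im[:,:,::-1][100:400,100:460],(480,400)),cv2.resize(t,(320,320))[:400] if 0 else cv2.copyMakeBorder(cv2.resize(t,(320,320)),0,80,0,0,0)])
cv2.imwrite('pics/w2c.png',o)
E
```

```text
[0.54735522 0.17476339 0.17532091] [-0.47276636 -0.24367371 -1.0796115 ] 0.04488825301465056 12.371661365032196
```

View pics/w2c.png

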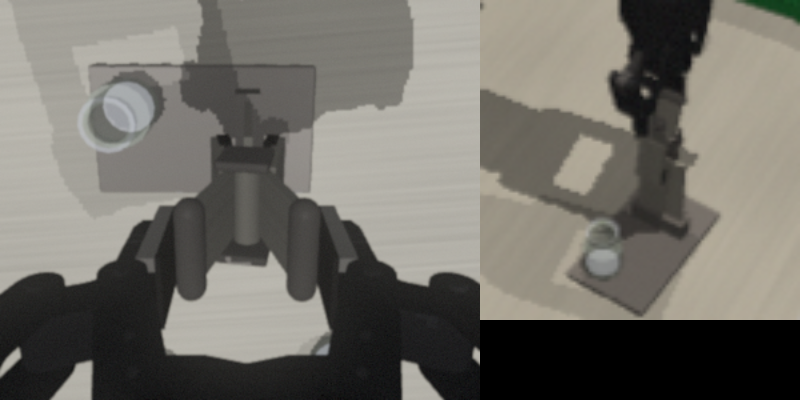

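Request:
{"op": "jog_arm", "data": {
  "hand": [0.045,0.045,0.045,0.045,0.045],
  "travel": [
    [0,0,0.01],
    [0,0,0.02],
    [0,0,0.025],
    [0,0,0.025],
    [0,0,0.02]
  ],
  "yaw": [0,0,0,0,0]
}}

```text
time_s: 4.62
position: [0.5474, 0.1748, 0.2772]
tool_rot: [[-0.997, 0.079, 0.002], [0.079, 0.997, 0.0], [-0.002, 0.0, -1.0]]
ft_force: [0.0, -0.0, -1.3]
grip_width: 0.0454
gripper_force: 12.4
```

Request:
{"op": "jog_arm", "data": {
  "hand": [0.045,0.045,0.045,0.045,0.045],
  "travel": [
    [-0.01,-0.025,0],
    [-0.01,-0.045,0],
    [-0.01,-0.05,0],
    [-0.01,-0.045,0],
    [-0.007,-0.025,0]
  ],
  "yaw": [0.045,0.045,0.045,0.045,0.045]
}}

```text
time_s: 5.25
position: [0.4999, -0.0171, 0.2762]
tool_rot: [[-0.989, -0.145, 0.001], [-0.145, 0.989, -0.0], [-0.001, -0.001, -1.0]]
ft_force: [-0.1, 0.0, -0.7]
grip_width: 0.0453
gripper_force: 12.3
```

Request:
{"op": "jog_arm", "data": {
  "hand": [0.045,0.045,0.045,0.045,0.045],
  "travel": [
    [0,0,0],
    [0,0,0],
    [0,0,0],
    [0,0,0],
    [0,0,0]
  ],
  "yaw": [0,0,0,0,0]
}}

```text
time_s: 5.88
position: [0.5004, -0.0149, 0.2753]
tool_rot: [[-0.989, -0.146, -0.0], [-0.146, 0.989, 0.0], [0.0, 0.0, -1.0]]
ft_force: [0.1, -0.0, -1.3]
grip_width: 0.0455
gripper_force: 12.3
```

```bash
python3 - <<'E'
from h import *
import pickle
s,im=snap('wrist','w3');pickle.dump(s,open('s_w3.pkl','wb'))
R=s['tool_rot'];print(s['time_s'],s['position'],np.degrees(np.arctan2(R[1,1],R[0,1])),s['grip_width'],s['gripper_force'])
E
```

```text
5.875 [ 0.50041262 -0.01488211  0.27527791] 98.40982475980147 0.04552353221458169 12.27499544620514
```

View pics/w3.png

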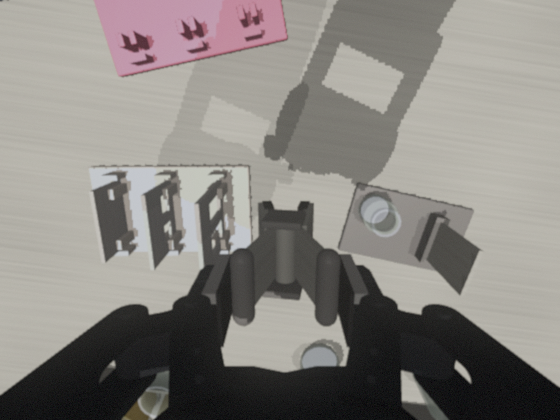

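```bash
python3 - <<'E'
from h import *
im=cv2.imread('pics/w3.png')[150:290,80:270]
cv2.imwrite('pics/w3c.png',cv2.resize(im,None,fx=4,fy=4,interpolation=cv2.INTER_CUBIC))
E
```

```text
(no output)
```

View pics/w3c.png

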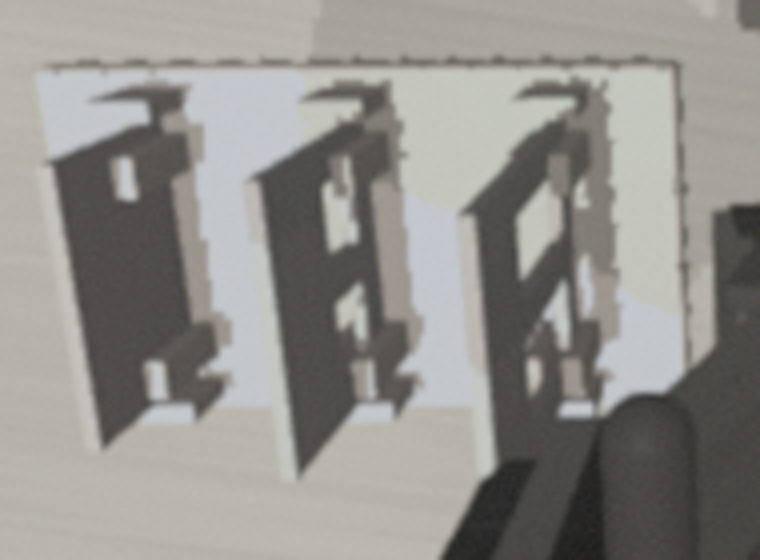

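The crop shows the tall plate's top edge as a light strip from (468,213) down to about (484,478), just reaching the finger. The middle plate's strip runs from (258,181) to (290,478).

```bash
python3 - <<'E'
from h import *
import pickle
s=pickle.load(open('s_w3.pkl','rb'))
f=lambda x,y,z:onz('wrist',x/4+80,y/4+150,z,s)
for (a,b,z) in [((468,213),(485,478),.12),((257,181),(290,479),.088),((47,165),(93,450),.07)]:
    A=f(*a,z);B=f(*b,z);print(A,B,(A+B)/2,np.linalg.norm(A-B),np.degrees(np.arctan2(*(B-A)[[1,0]])))
print(f(36,68,.008),f(680,66,.008),f(688,360,.008))
# clip tails
A=onz('wrist',242,287,.278,s);B=onz('wrist',328,287,.278,s);print((A+B)/2-s['position'],np.linalg.norm(A-B))
E
```

```text
[ 0.51747174 -0.08890849  0.12      ] [ 0.58061677 -0.08035958  0.12      ] [ 0.54904426 -0.08463404  0.12      ] 0.06372110009036766 7.710127820327875
[ 0.5270967  -0.14712001  0.088     ] [ 0.60566406 -0.13642984  0.088     ] [ 0.56638038 -0.14177493  0.088     ] 0.07929129568577643 7.748301443000417
[ 0.53640198 -0.20706403  0.07      ] [ 0.61499859 -0.19597368  0.07      ] [ 0.57570028 -0.20151885  0.07      ] 0.07937520645670564 8.031675185229291
[ 0.52729601 -0.24400822  0.008     ] [ 0.49874121 -0.05582376  0.008     ] [ 0.59099624 -0.04235136  0.008     ]
[-0.00270154  0.0004162   0.00272209] 0.0353338827867866
```

Request:
{"op": "jog_arm", "data": {
  "hand": [0.045,0.045,0.045,0.045,0.045],
  "travel": [
    [0.01,-0.012,0],
    [0.015,-0.018,0],
    [0.015,-0.018,0],
    [0.013,-0.014,0],
    [0.0055,-0.008,0]
  ],
  "yaw": [0,0,0,0,0]
}}

```text
time_s: 6.55
position: [0.5597, -0.0866, 0.2749]
tool_rot: [[-0.989, -0.145, -0.0], [-0.145, 0.989, -0.0], [0.0, 0.0, -1.0]]
ft_force: [-0.2, -0.2, -0.6]
grip_width: 0.0452
gripper_force: 12.3
```

Request:
{"op": "jog_arm", "data": {
  "hand": [0.045,0.045,0.045,0.045,0.045],
  "travel": [
    [0,0,-0.01],
    [0,0,-0.012],
    [0,0,-0.012],
    [0,0,-0.012],
    [0,0,-0.01]
  ],
  "yaw": [0,0,0,0,0]
}}

```text
time_s: 7.18
position: [0.5587, -0.085, 0.2184]
tool_rot: [[-0.989, -0.146, -0.0], [-0.146, 0.989, 0.0], [0.0, 0.0, -1.0]]
ft_force: [-0.1, -0.6, -0.8]
grip_width: 0.0451
gripper_force: 12.3
```

Request:
{"op": "jog_arm", "data": {
  "hand": [0.045,0.045,0.045,0.045,0.045],
  "travel": [
    [0,0,-0.005],
    [0,0,-0.005],
    [0,0,-0.004],
    [0,0,0],
    [0,0,0]
  ],
  "yaw": [0,0,0,0,0]
}}

```text
time_s: 7.8
position: [0.5589, -0.0853, 0.2055]
tool_rot: [[-0.989, -0.146, 0.0], [-0.146, 0.989, -0.0], [-0.0, -0.0, -1.0]]
ft_force: [-0.2, 0.0, -0.1]
grip_width: 0.0456
gripper_force: 12.3
```

```bash
python3 - <<'E'
from h import *
import pickle
s,im=snap('wrist','w4');pickle.dump(s,open('s_w4.pkl','wb'))
print(s['time_s'],s['position'],s['ft_force'],s['grip_width'])
a=cv2.resize(im[:,:,::-1][150:350,170:400],None,fx=2,fy=2,interpolation=cv2.INTER_CUBIC)
t=env.get_image('scene')[:,:,::-1][190:320,215:315]
b=cv2.resize(t,(308,400),interpolation=cv2.INTER_CUBIC)
cv2.imwrite('pics/w4c.png',np.hstack([a,b]))
E
```

```text
7.8 [ 0.55894496 -0.08526567  0.20551115] [-0.1830122   0.02030756 -0.10601874] 0.04560751400054695
```

View pics/w4c.png

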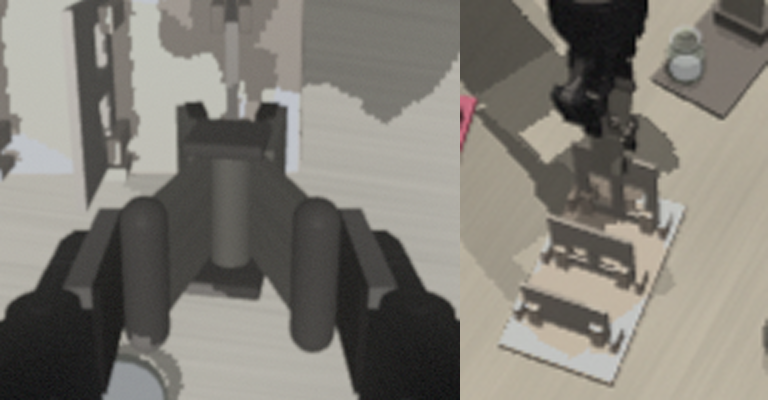

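The view shows the plate's edge at about (233,80), centred between the open jaw pads at (190,130) and (275,130). I'll lower the clip, release it and turn for the cheeks.

Request:
{"op": "jog_arm", "data": {
  "hand": [0.045,0.045,0.045,0.045,0.045],
  "travel": [
    [0,0,-0.006],
    [0,0,-0.007],
    [0,0,-0.0065],
    [0,0,0],
    [0,0,0]
  ],
  "yaw": [0,0,0,0,0]
}}

```text
time_s: 8.52
position: [0.5589, -0.0853, 0.1859]
tool_rot: [[-0.989, -0.146, 0.0], [-0.146, 0.989, -0.0], [-0.0, -0.0, -1.0]]
ft_force: [0.1, -0.8, -1.1]
grip_width: 0.0457
gripper_force: 12.3
```

Request:
{"op": "jog_arm", "data": {
  "hand": [0.048,0.052,0.056,0.06,0.07],
  "travel": [
    [0,0,0],
    [0,0,0],
    [0,0,0],
    [0,0,0],
    [0,0,0]
  ],
  "yaw": [0,0,0,0,0]
}}

```text
time_s: 9.15
position: [0.5589, -0.0853, 0.1859]
tool_rot: [[-0.989, -0.146, 0.0], [-0.146, 0.989, -0.0], [-0.0, -0.0, -1.0]]
ft_force: [-0.2, -0.1, 0.6]
grip_width: 0.0695
gripper_force: 0.0
```

Request:
{"op": "jog_arm", "data": {
  "hand": [0.085,0.085,0.085,0.085,0.085],
  "travel": [
    [0,0,0],
    [0,0,0.005],
    [0,0,0.015],
    [0,0,0.02],
    [0,0,0.01]
  ],
  "yaw": [0,0,0,0,0]
}}

```text
time_s: 9.78
position: [0.5592, -0.0854, 0.2378]
tool_rot: [[-0.989, -0.146, 0.002], [-0.146, 0.989, -0.001], [-0.002, -0.001, -1.0]]
ft_force: [0.2, 0.8, 0.1]
grip_width: 0.0849
gripper_force: 0.0
```

Request:
{"op": "jog_arm", "data": {
  "hand": [0.085,0.085,0.085,0.085,0.085],
  "travel": [
    [0,0,0.01],
    [0,0,0],
    [0,0,0],
    [0,0,0],
    [0,0,0]
  ],
  "yaw": [-0.157,-0.157,-0.157,-0.157,-0.157]
}}

```text
time_s: 10.4
position: [0.5588, -0.0853, 0.2461]
tool_rot: [[-0.8, 0.6, 0.0], [0.6, 0.8, -0.0], [-0.0, 0.0, -1.0]]
ft_force: [0.5, -0.2, -0.6]
grip_width: 0.085
gripper_force: 0.0
```

Request:
{"op": "jog_arm", "data": {
  "hand": [0.085,0.085,0.085,0.085,0.085],
  "travel": [
    [0,0,0],
    [0,0,0],
    [0,0,0],
    [-0.0025,0,0],
    [0,0,0]
  ],
  "yaw": [-0.157,-0.157,-0.157,-0.157,-0.158]
}}

```text
time_s: 11.02
position: [0.5562, -0.0852, 0.2461]
tool_rot: [[-0.14, 0.99, 0.0], [0.99, 0.14, -0.0], [-0.0, 0.0, -1.0]]
ft_force: [0.1, 0.3, 0.3]
grip_width: 0.0848
gripper_force: 0.0
```

Request:
{"op": "jog_arm", "data": {
  "hand": [0.085,0.085,0.085,0.085,0.085],
  "travel": [
    [0,0,0],
    [0,0,0],
    [0,0,0],
    [0,0,0],
    [0,0,0]
  ],
  "yaw": [0,0,0,0,0]
}}

```text
time_s: 11.65
position: [0.5563, -0.0853, 0.2458]
tool_rot: [[-0.146, 0.989, -0.0], [0.989, 0.146, 0.0], [0.0, -0.0, -1.0]]
ft_force: [-0.8, 0.5, 0.2]
grip_width: 0.085
gripper_force: 0.0
```

```bash
python3 - <<'E'
from h import *
import pickle
s,im=snap('wrist','w5');pickle.dump(s,open('s_w5.pkl','wb'))
R=s['tool_rot'];print(s['time_s'],s['position'],np.degrees(np.arctan2(R[1,1],R[0,1])))
E
```

```text
11.65 [ 0.5563431  -0.08525916  0.24582344] 8.38886613975392
```

View pics/w5.png

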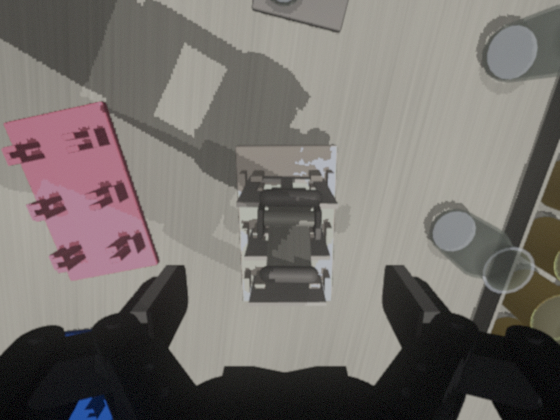

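The clip stands on the plate, its tail bars at (290,198) and (290,274), and the fingers are centred at about column 285. I'll compute the offset.

```bash
python3 - <<'E'
from h import *
import pickle
s=pickle.load(open('s_w5.pkl','rb'))
A=onz('wrist',290,197,.19,s);B=onz('wrist',290.5,273,.19,s);print(A,B,(A+B)/2,np.linalg.norm(A-B),np.degrees(np.arctan2(*(A-B)[[1,0]])))
E
```

```text
[ 0.55532197 -0.0591937   0.19      ] [ 0.56273155 -0.10568381  0.19      ] [ 0.55902676 -0.08243876  0.19      ] 0.04707687590529553 99.0556206531076
```

Request:
{"op": "jog_arm", "data": {
  "hand": [0.085,0.085,0.085,0.085,0.085],
  "travel": [
    [0.003,0.0004,-0.015],
    [0,0,-0.022],
    [0,0,-0.022],
    [0,0,-0.02],
    [0,0,-0.012]
  ],
  "yaw": [0,0,0,0,0]
}}

```text
time_s: 12.32
position: [0.5589, -0.0847, 0.153]
tool_rot: [[-0.146, 0.989, -0.002], [0.989, 0.146, 0.001], [0.001, -0.002, -1.0]]
ft_force: [-0.6, -0.1, -1.2]
grip_width: 0.0853
gripper_force: 0.0
```

Request:
{"op": "jog_arm", "data": {
  "hand": [0.065,0.055,0.049,0.045,0.041],
  "travel": [
    [0,0,0],
    [0,0,0],
    [0,0,0],
    [0,0,0],
    [0,0,0]
  ],
  "yaw": [0,0,0,0,0]
}}

```text
time_s: 12.95
position: [0.5594, -0.0849, 0.1553]
tool_rot: [[-0.145, 0.989, 0.001], [0.989, 0.145, -0.0], [-0.0, 0.001, -1.0]]
ft_force: [-0.9, -0.6, 3.2]
grip_width: 0.0416
gripper_force: 29.3
```

Request:
{"op": "jog_arm", "data": {
  "hand": [0.035,0.035,0.035,0.035,0.035],
  "travel": [
    [0,0,0],
    [0,0,0],
    [0,0,0],
    [0,0,0],
    [0,0,0]
  ],
  "yaw": [0,0,0,0,0],
  "grip_force": 60
}}

```text
time_s: 13.58
position: [0.5594, -0.085, 0.1553]
tool_rot: [[-0.145, 0.989, 0.001], [0.989, 0.145, -0.0], [-0.001, 0.001, -1.0]]
ft_force: [-1.5, -0.3, 5.3]
grip_width: 0.0413
gripper_force: 60.1
```

Request:
{"op": "jog_arm", "data": {
  "hand": [0.035,0.035,0.035,0.035,0.035],
  "travel": [
    [0,0,0.004],
    [0,0,0.008],
    [0,0,0.01],
    [0,0,0.01],
    [0,0,0.01]
  ],
  "yaw": [0,0,0,0,0]
}}

```text
time_s: 14.2
position: [0.5594, -0.0848, 0.1977]
tool_rot: [[-0.146, 0.989, 0.0], [0.989, 0.146, -0.0], [-0.0, 0.0, -1.0]]
ft_force: [-0.4, 0.7, -1.4]
grip_width: 0.041
gripper_force: 60.7
```

Request:
{"op": "jog_arm", "data": {
  "hand": [0.035,0.035,0.035,0.035,0.035],
  "travel": [
    [0,0,0.02],
    [0,0,0.025],
    [0,0,0.028],
    [0,0,0.025],
    [0,0,0.015]
  ],
  "yaw": [0,0,0,0,0]
}}

```text
time_s: 14.82
position: [0.5594, -0.0848, 0.3117]
tool_rot: [[-0.146, 0.989, 0.002], [0.989, 0.146, -0.001], [-0.001, 0.002, -1.0]]
ft_force: [0.1, 0.3, -1.6]
grip_width: 0.0408
gripper_force: 60.9
```

```bash
python3 - <<'E'
from h import *
s,im=snap('scene','s6');t=env.get_image('top');w=env.get_image('wrist')
print(s['time_s'],s['position'],s['ft_force'],s['grip_width'],s['q'])
c=lambda a:a[:,:,::-1]
a=cv2.resize(c(im)[130:320,190:340],(474,600));b=cv2.resize(c(w)[100:300,200:380],(320,356));d=cv2.resize(c(t)[175:255,195:375],(320,142))
cv2.imwrite('pics/c6.png',np.hstack([a,cv2.copyMakeBorder(np.vstack([b,d]),0,600-498,0,0,0)]))
E
```

```text
14.825 [ 0.55936809 -0.08480836  0.31167678] [ 0.06094234  0.31088508 -1.58500264] 0.040843354488175006 [-2.06088582e+01  2.13791132e+01  6.45866529e+01  2.11972719e-03
  9.39263871e+01 -2.89762529e+01]
```

View pics/c6.png

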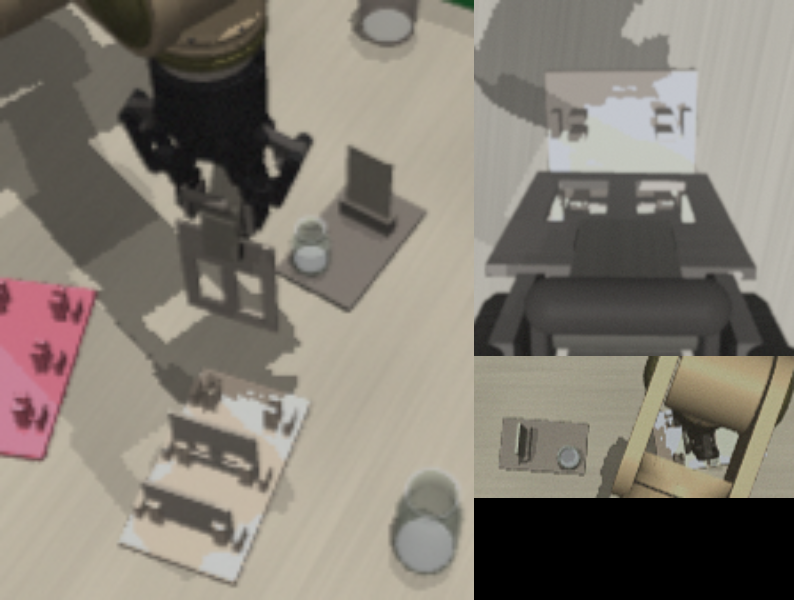

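The picture shows the plate clear of the rack and hanging straight from the clip. The other two plates and the jar are as they were. I can only shift and yaw the tool, so I'll tip the clip in the finger grip by pushing its closed jaw against the fixed steel fin. For that I carry the plate over to the fin's +y side.

Request:
{"op": "jog_arm", "data": {
  "hand": [0.035,0.035,0.035,0.035,0.035],
  "travel": [
    [0,0.015,0.002],
    [-0.001,0.025,0.002],
    [-0.001,0.03,0],
    [-0.001,0.035,0],
    [-0.001,0.04,0]
  ],
  "yaw": [-0.02,-0.02,-0.02,-0.02,-0.02]
}}

```text
time_s: 15.6
position: [0.555, 0.061, 0.3128]
tool_rot: [[-0.045, 0.999, -0.002], [0.999, 0.045, 0.0], [0.0, -0.002, -1.0]]
ft_force: [1.1, -0.3, -1.3]
grip_width: 0.041
gripper_force: 60.9
```

Request:
{"op": "jog_arm", "data": {
  "hand": [0.035,0.035,0.035,0.035,0.035],
  "travel": [
    [-0.001,0.04,0],
    [-0.001,0.037,0],
    [-0.001,0.03,0],
    [-0.001,0.025,0],
    [0,0.014,0]
  ],
  "yaw": [-0.023,-0.025,-0.025,-0.025,-0.025]
}}

```text
time_s: 16.23
position: [0.5509, 0.2074, 0.3128]
tool_rot: [[0.077, 0.997, -0.002], [0.997, -0.077, -0.0], [-0.0, -0.002, -1.0]]
ft_force: [-0.7, 0.5, -1.6]
grip_width: 0.0407
gripper_force: 60.8
```

Request:
{"op": "jog_arm", "data": {
  "hand": [0.035,0.035,0.035,0.035,0.035],
  "travel": [
    [0,0,0],
    [0,0,0],
    [0,0,0],
    [0,0,0],
    [0,0,0]
  ],
  "yaw": [0,0,0,0,0]
}}

```text
time_s: 16.85
position: [0.5514, 0.2059, 0.3139]
tool_rot: [[0.077, 0.997, 0.0], [0.997, -0.077, -0.0], [-0.0, 0.0, -1.0]]
ft_force: [0.1, -0.8, -2.4]
grip_width: 0.0409
gripper_force: 60.8
```

```bash
python3 - <<'E'
from h import *
s=env.observe();R=s['tool_rot'];print(s['time_s'],s['position'],s['grip_width'],np.degrees(np.arctan2(R[1,1],R[0,1])),s['q'])
E
```

```text
16.85 [0.55138827 0.20590138 0.31387302] 0.040914494255544845 -4.4275266488036635 [ 8.96169018e+00  2.38626851e+01  6.03201358e+01 -9.78755079e-04
  9.58132058e+01  1.33891177e+01]
```

Request:
{"op": "jog_arm", "data": {
  "hand": [0.035,0.035,0.035,0.035,0.035],
  "travel": [
    [0,0,-0.02],
    [0,0,-0.035],
    [0,0,-0.04],
    [0,0,-0.03],
    [0,0,-0.017]
  ],
  "yaw": [0,0,0,0,0]
}}

```text
time_s: 17.48
position: [0.5509, 0.206, 0.1702]
tool_rot: [[0.077, 0.997, -0.002], [0.997, -0.077, -0.0], [-0.001, -0.002, -1.0]]
ft_force: [-0.5, 0.2, -1.1]
grip_width: 0.041
gripper_force: 60.9
```

Request:
{"op": "jog_arm", "data": {
  "hand": [0.035,0.035,0.035,0.035,0.035],
  "travel": [
    [0,0,-0.01],
    [0,0,-0.005],
    [0,0,0],
    [0,0,0],
    [0,0,0]
  ],
  "yaw": [0,0,0,0,0],
  "grip_force": 25
}}

```text
time_s: 18.1
position: [0.5515, 0.2062, 0.1573]
tool_rot: [[0.077, 0.997, 0.001], [0.997, -0.077, 0.0], [0.0, 0.001, -1.0]]
ft_force: [0.2, -0.3, -1.2]
grip_width: 0.041
gripper_force: 60.9
```

Request:
{"op": "jog_arm", "data": {
  "hand": [0.035,0.035,0.035,0.035,0.035],
  "travel": [
    [-0.0004,-0.005,0],
    [-0.0004,-0.006,0],
    [-0.0003,-0.004,0],
    [-0.0002,-0.003,0],
    [-0.0002,-0.003,0]
  ],
  "yaw": [0,0,0,0,0]
}}

```text
time_s: 18.73
position: [0.55, 0.1865, 0.1571]
tool_rot: [[0.077, 0.997, 0.001], [0.997, -0.077, 0.004], [0.004, 0.001, -1.0]]
ft_force: [0.2, 14.3, -0.9]
grip_width: 0.041
gripper_force: 61.0
```

Request:
{"op": "jog_arm", "data": {
  "hand": [0.039,0.039,0.039,0.039,0.039],
  "travel": [
    [-0.0002,-0.002,0],
    [-0.0002,-0.002,0],
    [-0.0002,-0.002,0],
    [0,0,0],
    [0,0,0]
  ],
  "yaw": [0,0,0,0,0],
  "grip_force": 30
}}

```text
time_s: 19.35
position: [0.5494, 0.1814, 0.1576]
tool_rot: [[0.076, 0.997, 0.002], [0.997, -0.076, 0.005], [0.005, 0.001, -1.0]]
ft_force: [0.6, 11.6, 2.6]
grip_width: 0.0408
gripper_force: 61.1
```

```bash
python3 - <<'E'
from h import *
s,im=snap('wrist','w7');print(s['position'],s['ft_force'],s['wrist_torque'],s['gripper_force'])
s,im=snap('scene','s7')
E
```

```text
[0.54937665 0.18142129 0.15763092] [ 0.5731001  11.60390956  2.63660263] [ 2.32644711  0.11547121 -0.00834576] 61.09391927719116
```

Request:
{"op": "jog_arm", "data": {
  "hand": [0.035,0.035,0.035,0.035,0.035],
  "travel": [
    [-0.0002,-0.003,0],
    [-0.0002,-0.003,0],
    [-0.0002,-0.003,0],
    [-0.0002,-0.003,-0.0005],
    [-0.0002,-0.003,-0.0005]
  ],
  "yaw": [0,0,0,0,0]
}}

```text
time_s: 20.08
position: [0.5483, 0.1664, 0.1568]
tool_rot: [[0.076, 0.997, 0.002], [0.997, -0.076, 0.005], [0.005, 0.001, -1.0]]
ft_force: [-1.6, 12.9, 4.7]
grip_width: 0.0412
gripper_force: 60.2
```

Request:
{"op": "jog_arm", "data": {
  "hand": [0.035,0.035,0.035,0.035,0.035],
  "travel": [
    [-0.0002,-0.003,-0.001],
    [-0.0002,-0.003,-0.001],
    [-0.0002,-0.003,-0.001],
    [-0.0002,-0.0025,-0.001],
    [0,0,0]
  ],
  "yaw": [0,0,0,0,0]
}}

```text
time_s: 20.7
position: [0.5475, 0.1544, 0.1531]
tool_rot: [[0.077, 0.997, 0.002], [0.997, -0.077, 0.004], [0.004, 0.002, -1.0]]
ft_force: [-2.5, 8.8, 7.1]
grip_width: 0.0411
gripper_force: 60.4
```

```bash
python3 - <<'E'
from h import *
s,im=snap('wrist','w8');print(s['time_s'],s['position'],s['ft_force'],s['wrist_torque'],s['gripper_force'],s['grip_width'])
im=cv2.cvtColor(im,cv2.COLOR_RGB2GRAY)
# expected plate bottom corners for several tilts, axis=TCP+2mm
R=np.array(s['tool_rot']);ax=np.array(s['position'])+[0,0,.002]
yv=R[:,0]*[1,1,0];xv=R[:,1]
for th in (20,30,35,40,45,50):
    t=np.radians(th);d=yv*np.sin(t)-np.array([0,0,1])*np.cos(t)
    print(th,[proj('wrist',ax+.1473*d+k*xv,s).round(1).tolist() for k in(-.04,.04)],[proj('wrist',ax+.0373*d+k*xv,s).round(1).tolist() for k in(-.04,.04)])
for c in (200,240,330,370): print(c,im[0:260:8,c].tolist())
E
```

```text
20.7 [0.54754398 0.15443034 0.15312221] [-2.52527101  8.83879323  7.1483853 ] [1.89995674 0.44245587 0.04509406] 60.42537331581116 0.04109362492799157
20 [[233.0, 140.4], [336.8, 140.5]] [[206.0, 233.7], [364.3, 233.8]]
30 [[229.4, 108.9], [340.5, 108.9]] [[204.0, 224.4], [366.4, 224.6]]
35 [[227.1, 92.5], [342.8, 92.5]] [[202.8, 220.3], [367.6, 220.4]]
40 [[224.4, 75.5], [345.6, 75.6]] [[201.5, 216.4], [369.0, 216.6]]
45 [[221.3, 58.0], [348.8, 58.0]] [[200.0, 213.0], [370.5, 213.1]]
50 [[217.6, 39.6], [352.6, 39.7]] [[198.4, 210.0], [372.1, 210.1]]
200 [187, 188, 188, 187, 184, 184, 188, 190, 183, 130, 130, 130, 130, 129, 130, 129, 132, 130, 130, 131, 131, 129, 125, 127, 128, 117, 124, 101, 105, 163, 168, 169, 168]
240 [188, 189, 188, 189, 190, 189, 190, 187, 129, 129, 129, 124, 117, 119, 93, 77, 84, 85, 83, 84, 112, 116, 115, 114, 118, 114, 121, 81, 79, 83, 73, 63, 60]
330 [185, 184, 187, 187, 186, 187, 189, 188, 190, 189, 190, 189, 151, 153, 150, 150, 150, 147, 117, 110, 146, 146, 150, 149, 150, 146, 161, 132, 135, 134, 93, 67, 67]
370 [184, 186, 185, 185, 186, 186, 187, 188, 189, 190, 189, 190, 189, 189, 190, 190, 191, 190, 191, 190, 191, 189, 190, 190, 189, 189, 188, 188, 182, 170, 185, 182, 187]
```

```bash
python3 - <<'E'
from h import *
im=cv2.GaussianBlur(cv2.imread('pics/w8.png',0),(3,3),0)
for r in range(70,240,10):
    a=im[r,300:390].astype(int);j=np.where(np.abs(a-188)>18)[0]
    print(r,300+j.max() if len(j) else None, end=' | ')
print()
for c in (250,285,300,315,325,335): 
    g=np.diff(im[:250,c].astype(int),n=1); k=np.where(np.abs(g)>9)[0]; print(c,[(int(i),int(im[min(i+4,249),c])) for i in k])
E
```

```text
70 None | 80 None | 90 327 | 100 340 | 110 342 | 120 345 | 130 347 | 140 349 | 150 351 | 160 354 | 170 356 | 180 358 | 190 361 | 200 363 | 210 324 | 220 355 | 230 365 | 
250 [(65, 130), (66, 131), (154, 113), (155, 113), (213, 80), (214, 80), (215, 80)]
285 [(89, 137), (90, 138), (91, 137)]
300 [(90, 149), (91, 149), (103, 188), (104, 187), (117, 147), (118, 157), (120, 160), (121, 161), (130, 108), (131, 108), (132, 108), (154, 142), (155, 141), (163, 113)]
315 [(89, 145), (90, 149), (103, 188), (104, 184), (108, 107), (109, 106), (110, 106), (154, 144), (155, 143)]
325 [(88, 139), (89, 146), (90, 150), (118, 104), (122, 128), (207, 168), (208, 152), (211, 121), (212, 130), (213, 134)]
335 [(91, 151), (92, 150), (212, 135), (213, 135), (239, 86), (240, 81), (241, 77)]
```

```bash
cat > tilt.py <<'E'
from h import *
def tilt(s,TR,BR,TL,BL):
    c=env.calibration('wrist');K=np.array([[c['fx'],0,c['cx']],[0,c['fy'],c['cy']],[0,0,1.]])
    O=np.array([[.04,0,.055],[.04,0,-.055],[-.04,0,.055],[-.04,0,-.055]])
    ok,rv,tv=cv2.solvePnP(O,np.array([TR,BR,TL,BL],float),K,None)
    _,p,R=cam('wrist',s);Rw=R@cv2.Rodrigues(rv)[0]
    z=Rw[:,2];cen=R@tv.ravel()+p
    e=cv2.projectPoints(O,rv,tv,K,None)[0].reshape(-1,2)-np.array([TR,BR,TL,BL])
    print('tilt',np.degrees(np.arccos(z[2])),'z axis',z.round(3),'centre',cen.round(4),'err',np.abs(e).max())
E
python3 - <<'E'
from tilt import *
s=env.observe()
for tr,br in (((366,212.5),(338,91)),((365.5,210),(338.5,91))):
    m=lambda p:(2*285-p[0],p[1])
    tilt(s,tr,br,m(tr),m(br))
# independent estimate: scene view, difference s7->now not needed
E
```

```text
tilt 34.19504303490869 z axis [-0.044 -0.56   0.827] centre [0.5517 0.2089 0.073 ] err 3.315205180455905
tilt 33.65081731394774 z axis [-0.044 -0.552  0.832] centre [0.5517 0.2095 0.0719] err 2.5104487430748748
```

Request:
{"op": "jog_arm", "data": {
  "hand": [0.035,0.035,0.035,0.035,0.035],
  "travel": [
    [-0.0002,-0.002,-0.0005],
    [-0.0002,-0.002,-0.0005],
    [-0.0001,-0.0015,-0.0005],
    [0,0,0],
    [0,0,0]
  ],
  "yaw": [0,0,0,0,0]
}}

```text
time_s: 21.38
position: [0.547, 0.1493, 0.1511]
tool_rot: [[0.076, 0.997, 0.002], [0.997, -0.076, 0.005], [0.005, 0.001, -1.0]]
ft_force: [0.3, 11.5, 2.1]
grip_width: 0.0408
gripper_force: 59.5
```

Request:
{"op": "jog_arm", "data": {
  "hand": [0.035,0.035,0.035,0.035,0.035],
  "travel": [
    [0,0.002,0.002],
    [0.001,0.01,0.008],
    [0.001,0.01,0.015],
    [0,0,0.02],
    [0,0,0.015]
  ],
  "yaw": [0,0,0,0,0],
  "grip_force": 80
}}

```text
time_s: 22.0
position: [0.5491, 0.1694, 0.2115]
tool_rot: [[0.077, 0.997, 0.001], [0.997, -0.077, -0.0], [-0.0, 0.001, -1.0]]
ft_force: [0.1, -0.4, -1.9]
grip_width: 0.0407
gripper_force: 80.6
```

Request:
{"op": "jog_arm", "data": {
  "hand": [0.03,0.03,0.03,0.03,0.03],
  "travel": [
    [0,0,0.02],
    [0,0,0.02],
    [0,0,0.02],
    [0,0,0.013],
    [0,0,0.005]
  ],
  "yaw": [0,0,0,0,0]
}}

```text
time_s: 22.62
position: [0.549, 0.1691, 0.2889]
tool_rot: [[0.077, 0.997, 0.001], [0.997, -0.077, -0.0], [0.0, 0.001, -1.0]]
ft_force: [0.2, -0.2, -2.5]
grip_width: 0.0404
gripper_force: 80.7
```

Request:
{"op": "jog_arm", "data": {
  "hand": [0.03,0.03,0.03,0.03,0.03],
  "travel": [
    [0,0,0],
    [0,0,0],
    [0,0,0],
    [0,0,0],
    [0,0,0]
  ],
  "yaw": [0,0,0,0,0]
}}

```text
time_s: 23.25
position: [0.5489, 0.1692, 0.2882]
tool_rot: [[0.077, 0.997, -0.0], [0.997, -0.077, 0.0], [-0.0, -0.0, -1.0]]
ft_force: [0.7, 0.1, -2.3]
grip_width: 0.0407
gripper_force: 80.6
```

```bash
python3 - <<'E'
from tilt import *
import pickle
s,im=snap('wrist','w9');snap('scene','s9');pickle.dump(s,open('s_w9.pkl','wb'));print(s['time_s'],s['position'],s['ft_force'],s['gripper_force'],s['grip_width'])
im=cv2.GaussianBlur(cv2.imread('pics/w9.png',0),(3,3),0).astype(int)
for r in range(50,240,10):
    g=np.diff(im[r,180:390]); print(r,[(180+int(i),int(g[i])) for i in np.where(np.abs(g)>14)[0]],end=' | ')
print()
for c in (240,250,285,300,315,325,335): 
    g=np.diff(im[:250,c]); print(c,[(int(i),int(g[i])) for i in np.where(np.abs(g)>9)[0]])
E
```

```text
23.25 [0.54893378 0.16915685 0.28823218] [ 0.69882647  0.07150413 -2.3144548 ] 80.64502716064453 0.04072804865733265
50 [] | 60 [] | 70 [(205, -20), (264, 16)] | 80 [] | 90 [] | 100 [(268, 23), (272, -24), (273, -22), (296, 15), (297, 22), (324, -19), (325, -21)] | 110 [(196, -17), (197, -15), (295, 15), (296, 19), (326, -26)] | 120 [(198, -21), (199, -18), (293, 15), (327, -24), (328, -17)] | 130 [(198, -17), (199, -18), (328, -15), (329, -26)] | 140 [(196, -21), (197, -19), (233, 15), (307, 21), (325, 18), (330, -26), (331, -17)] | 150 [(196, -17)] | 160 [(205, -23), (206, -19)] | 170 [] | 180 [(314, -15), (316, 21)] | 190 [(184, 17), (198, -18), (199, -23), (251, -17), (317, 21)] | 200 [(196, -17), (197, -19)] | 210 [(251, -19), (252, -16), (322, 15)] | 220 [(250, -23), (251, -25)] | 230 [(249, -25), (250, -31), (251, -21), (318, 16)] | 
240 [(63, -15), (64, -22), (65, -14), (208, 13), (209, 11), (237, -14), (238, -32), (239, -39), (240, -22)]
250 [(66, -14), (67, -19), (68, -13), (207, 11), (208, 13)]
285 [(76, -10), (77, -11), (96, 10), (114, -10), (115, -12)]
300 [(75, -14), (126, -10), (127, -12), (131, -18), (132, -13), (145, 13), (146, 16), (156, -13)]
315 [(77, -10), (126, -14), (127, -19), (168, -10), (169, -14), (170, -10)]
325 [(127, -10)]
335 [(237, -16), (238, -27), (239, -26), (240, -14)]
```

```bash
python3 - <<'E'
from tilt import *
import pickle
s=pickle.load(open('s_w9.pkl','rb'))
R=np.array(s['tool_rot']);ax=np.array(s['position'])+[0,0,.002];yv=R[:,0]
for th in (0,34,36,38,40,42,44):
    t=np.radians(th);d=yv*np.sin(t)-np.array([0,0,1])*np.cos(t);n=yv*np.cos(t)+np.array([0,0,1])*np.sin(t)
    print(th,[proj('wrist',ax+L*d+o*n,s)[1].round(1) for L,o in((.1473,.002),(.1473,-.002),(.0773,.002),(.0373,.002))])
print('c6 upright: bottom 196.6 top 254.5; now 76.5, 145?, 207.5')
t=cv2.imread('pics/w9.png',0);print(t[60:100:3,305].tolist(),t[195:225:3,340].tolist(),t[195:225:3,225].tolist())
E
```

```text
0 [np.float64(197.6), np.float64(202.2), np.float64(225.6), np.float64(251.3)]
34 [np.float64(92.4), np.float64(97.6), np.float64(161.7), np.float64(218.4)]
36 [np.float64(85.7), np.float64(90.9), np.float64(158.2), np.float64(216.9)]
38 [np.float64(78.9), np.float64(84.2), np.float64(154.7), np.float64(215.5)]
40 [np.float64(72.0), np.float64(77.4), np.float64(151.3), np.float64(214.1)]
42 [np.float64(65.0), np.float64(70.5), np.float64(148.0), np.float64(212.8)]
44 [np.float64(57.9), np.float64(63.4), np.float64(144.7), np.float64(211.5)]
c6 upright: bottom 196.6 top 254.5; now 76.5, 145?, 207.5
[179, 179, 181, 181, 181, 181, 164, 155, 151, 150, 157, 182, 182, 183] [150, 154, 154, 179, 170, 164, 163, 165, 164, 165] [116, 118, 118, 124, 126, 163, 165, 166, 166, 165]
```

Request:
{"op": "jog_arm", "data": {
  "hand": [0.03,0.03,0.03,0.03,0.03],
  "travel": [
    [0,0,0.001],
    [0,0,0],
    [0,0,0],
    [0,0,0],
    [0,0,0]
  ],
  "yaw": [0,0,0,0,0]
}}

```text
time_s: 23.98
position: [0.5489, 0.1691, 0.2893]
tool_rot: [[0.077, 0.997, -0.0], [0.997, -0.077, 0.0], [0.0, -0.0, -1.0]]
ft_force: [0.1, -0.4, -1.8]
grip_width: 0.0407
gripper_force: 80.6
```

Request:
{"op": "jog_arm", "data": {
  "hand": [0.03,0.03,0.03,0.03,0.03],
  "travel": [
    [0,0,0],
    [0,0,0],
    [0,0,0],
    [0,0,0],
    [0,0,0]
  ],
  "yaw": [0,0,0,0,0]
}}

```text
time_s: 24.6
position: [0.549, 0.1691, 0.2893]
tool_rot: [[0.077, 0.997, 0.0], [0.997, -0.077, -0.0], [-0.0, 0.0, -1.0]]
ft_force: [1.2, -0.7, -1.6]
grip_width: 0.0408
gripper_force: 80.6
```

```bash
python3 - <<'E'
from h import *
s,im=snap('wrist','w10');a=cv2.cvtColor(im,cv2.COLOR_RGB2GRAY).astype(int)
print(s['time_s'],s['position'],s['qvel'],s['gripper_force'],a[60:100:3,305].tolist(),a[195:225:3,225].tolist())
t0=cv2.imread('pics/t1.png').astype(int);t=env.get_image('top')[:,:,::-1].astype(int)
d=(np.abs(t-t0).max(2)>60)
for n,(u,v,w,h) in dict(jar=(240,224,16,18),bA=(195,148,20,24),bB=(247,145,20,24),bC=(308,145,20,24),beaker=(120,248,28,30),brush=(400,180,45,65),plates=(320,198,40,40)).items(): print(n,d[v:v+h,u:u+w].mean().round(3))
E
```

```text
24.6 [0.54895303 0.16912528 0.28932288] [ 0.01865673  0.05650058 -0.03401297 -0.01790557 -0.00705867 -0.08225459] 80.64518094062805 [179, 179, 181, 180, 182, 182, 165, 155, 152, 150, 159, 182, 182, 185] [116, 117, 118, 122, 125, 163, 166, 165, 167, 167]
jar 0.0
bA 0.0
bB 0.0
bC 0.0
beaker 0.0
brush 0.0
plates 0.0
```

The plate is holding still and the bystanders haven't moved, so I'm handing the job in.

```bash
python3 -c "
from rig import env
print(env.close_job())"
```

```text
the job is handed in; nothing more can be done
None
```

I handed the job in at about 25 s: the tallest plate hangs still from the clip alone, tipped about 39° with its middle about 22 cm up (both estimated from wrist images and arm pose), and the other plates, jar, bottles, beaker and brush show no change in the top view.

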